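# Pour the mill balls into the open tin past a held card

### The arm

A 6-joint arm with a two-finger parallel gripper is mounted at the origin on the work surface. World frame = base frame: x ahead of the robot, y to its left, z up, the work surface at z = 0. Lengths are in mm, angles in rad, forces in N, time in s.
With the tool pointing down it reaches from about 275 to 875 mm from the base axis. Payload 12.5 kg.
Tool frame: the origin (TCP) lies on the centre line of the jaws, within the pads' length; the fingertips stand manip.tip_extent ahead of it and the grasp point (between the pads) lies 2 mm behind it (manip.tip_extent is the distance from the TCP to the fingertips, in mm); z points along the fingers, y is the line along which they close (so a half turn about z gives the same grasp; the last joint's range is limited). The gripper opens to 85 mm and grips with 20 to 120 N. Pads are 22 mm wide; open, the fingers measure 114 mm over their backs; the gripper's body (76 mm by 85 mm) begins 54 mm behind the grasp point. The pads swing forward as they close: fully open they stand 13 mm farther back than shut.
Start: joints at [-1.373, 0.351, 1.652, -0, 1.139, -0.085], TCP at [153.495, -528.132, 248.29] pointing down, gripper open.
Joint ranges: [-2.75, 2.75], [-0.79, 2.1], [0.01, 2.65], [-1.57, 4.71], [0.07, 3.14], [-2.87, 2.87]. Speed limits (rad/s): [2.22, 2.22, 2.79, 3.14, 3.14, 3.14].

### API

Orientations are given as a unit quaternion [w, x, y, z].
In Python, from cell import manip, read_camera, camera_model, job_done gives the robot as it stands.
- The arm moves only by the tool send_rows, never from a script. Its argument "moves" is a list of rows, each an object with "jaw": the closure, from 0 (fully open) to 1 (shut); "translation": the shift along the tool's x, y, z in mm, a list of three; "rotation": the turn, a rotation vector about the tool's x, y, z in rad, a list of three. In form: [{"jaw": jaw, "translation": [tx, ty, tz], "rotation": [wx, wy, wz]}, ...]. A call has 1 to 20 rows; each row shifts and turns the commanded pose from where the row before left it, along the tool's axes as they then stand; what a row does not reach is not made up. A row lasts 1/10 s, in which the tool goes at most 50 mm and 8.59 degrees, less where a joint would pass 70% of its speed; a pose out of reach is approached as far as the arm can. A call is refused whole if a number of a shift passes 50 or a number of a turn 0.15, either way. A call with a gripper value outside its range is refused whole. The fingers move at their own pace and stop on an object; the grip force is fixed at half the most. Time passes only in rows, so rows that do not move let the fingers close. It gives the time, the measured TCP pose, the force, the opening and the grip force at its end, in the units of the state.
- manip.sense(): the state, without advancing time (a new reading comes with each control period).
- read_camera(name): name is "scene" or "top" or "wrist"; returns the picture (400x640x3 uint8, red, green, blue); there is no depth.
- camera_model(name): a dict with "intrinsics" (3x3 intrinsics, pixels), "dist_coeffs" ([k1, k2, p1, p2, k3] as OpenCV has them; the pictures are not rectified), "pose" (4x4, takes a point from camera to world coordinates). Camera axes: x right, y up, looking along -z (the intrinsics and any distortion apply to the point x, -y, -z); pixel columns grow to the right and rows downward; lengths in mm; the calibration is good to about 2 mm. A picture is of the moment at which its call begins: read the wrist's pose just before it. camera_model takes no time and is no camera call; for the wrist camera it gives the pose at the moment of the call.
- job_done(): hands the job in; it is judged then, once.
The state is a dict: "time": time; "qpos": joint angles; "joint_vel": joint speeds; "joint_efforts": joint torques, N m; "tcp_pos": TCP position; "tcp_rot": TCP orientation; "force": force on the tool from outside, world axes, zero at the start; "moment": the same for the moment, N m; "finger_gap": finger opening in mm; "grasp_force": force on a finger pad.
Only numpy, scipy, OpenCV 4.12 (cv2) and the standard library are available. Lean on these libraries where they do the work, as an engineer would, in place of code of your own. Each camera call takes 0.05 s, during which the arm holds its last target. There are 200 camera calls.

### The job

Take the sorting card from its rack, stand it slantwise in the mouth of the tipping bowl so that it blocks all of the mouth except a gap on the open tin's side, and tip the bowl by pressing down with the card, so that all three mill balls run out through the gap into the open tin. Then let the bowl swing back and stand the card upright in its rack again. Do not touch the balls with the fingers, and leave the lidded tin and everything else where it stands.

Things in the scene. Friction and masses are not known exactly. Their poses are not given: they have to be found in the camera images.
- stand: White fixed stand of the steel tipping bowl: base plate 190 x 350 mm, 10 mm thick, two uprights 50 mm wide, 185 mm tall, at 160 mm either side. Origin on the bench under the middle of the bowl's hinge line; x points from the bowl's mouth to its back, y along the hinge, z up. The hinge line is 170 mm above the bench.
- bowl (a joint): Tip of the bowl, rad. 0: at rest, floor leaning 0.10 back (the balls lie at the back). 0.10: floor level. 0.50: end stop, mouth 0.40 down; balls run well from about 0.35. A spring returns it to 0 when let go: pressing on the floor 85 mm before the hinge line takes about 5 N to start and 10 N at 0.45.
- bowl_lip (a point): Middle of the bowl's front lip, on the floor; x along the floor to the back, y across, z out of the floor; moves with the bowl. The bowl is a flat-floored steel pan open at the front (the mouth), 280 mm wide inside, side walls 45 mm high, 5 mm thick. The floor's upper face passes through the hinge line, 130 mm behind the lip; back wall 204 mm behind the lip.
- ball0: Centre of ball0, a plain white mill ball 60 mm in diameter, about 130 g, starting at the back of the bowl in its right third (the stand's -y). Smooth, it rolls easily.
- ball1: Centre of ball1, a ball like ball0, starting in the middle of the bowl.
- ball2: Centre of ball2, a ball like ball0, starting in the left third of the bowl (the stand's +y).
- open_tin: Deep open stainless-steel tin, 200 mm (x) x 150 mm (y) x 85 mm high, walls 4 mm, 0.9 kg, loose, under one half of the bowl's lip, which side varies: its centre is about 85 mm to the +y or -y side of the stand's middle. Origin: centre of its underside. The balls belong in it.
- lidded_tin: The same size of tin with a closed lid (206 x 156 mm, 98 mm high with its small handle), under the other half of the lip. Leave alone. Origin: centre of its underside.
- card: Sorting card: upright white blade 200 mm long (y), 6 mm thick (x), 15 to 82 mm above the origin; a round foot 20 mm wide under its middle; 150 g. Origin: lowest point of the foot, z up. Pressed on the bowl's floor with the foot, the blade stays 15 mm off it. Slanted about 0.5 rad, the gap end nearer the lip, it makes the balls roll along it to the gap; a gap of 70 to 95 mm passes them.
- rack: Grey fixed rack in which the card stands: base 90 x 210 mm; on it at 65 mm either side of the middle a slotted post, slot 13 mm wide (in x) with a flared mouth, slot bottom 24 mm and mouth 69 mm above the bench. Origin: centre of its underside; the slots run along its y. A card standing in it has its origin 9 mm above the rack's origin, and its y along the rack's y, either way round.
- beaker: Glass beaker, 90 mm across, 110 mm tall: a bystander.
- wash_bottle: White plastic bottle, 68 mm across, 170 mm tall: a bystander.
- reagent_jar: Amber jar, 76 mm across, 120 mm tall: a bystander.
- mortar: White bowl, 110 mm across, 60 mm tall: a bystander.
- spatula: Steel spatula lying on the bench: a bystander.
- card_grip (a point): Middle of the card's grip, 98 mm above the card's origin: a grey block on the blade's top edge, 70 mm long (y), 16 mm thick (x), 35 mm high (80 to 115 mm above the card's origin). Same axes as the card.
Things that resemble listed ones, but are neither listed nor needed, are in the scene too. What is shaped like the ball0 but orange or turquoise is not meant.

How it is judged (in metres and radians):
On the way:
1. the bowl is tipped with the card held standing in its mouth (value of joint bowl above 0.14 rad and contact force between card and the fingers above 1 N and x of card in the frame of bowl_lip between -0.04 and 0.12 m and y of card in the frame of bowl_lip between -0.1 and 0.1 m and z of card in the frame of bowl_lip between -0.03 and 0.03 m), for 0.2 s.
At the end, for the whole second after the job is handed in: All three balls lie in the open tin, below its rim, nearly still, the tin upright; the bowl is back at rest (below 0.04 rad); the card stands at rest in the rack slots, upright within 0.3 rad, foot under 20 mm above the bench, within 12 mm across and 45 mm along the slots (x of ball0 in the frame of open_tin between -0.085 and 0.085 m and y of ball0 in the frame of open_tin between -0.06 and 0.06 m and z of each of ball0, ball1, ball2 in the frame of open_tin below 0.075 m and linear speed of each of ball0, ball1, ball2 below 0.1 m/s and x of ball1 in the frame of open_tin between -0.085 and 0.085 m and y of ball1 in the frame of open_tin between -0.06 and 0.06 m and x of ball2 in the frame of open_tin between -0.085 and 0.085 m and y of ball2 in the frame of open_tin between -0.06 and 0.06 m and value of joint bowl below 0.04 rad and angle between open_tin's own z axis and vertical below 0.1 rad and x of card in the frame of rack between -0.012 and 0.012 m and y of card in the frame of rack between -0.045 and 0.045 m and height (world z) of card below 0.02 m and angle between card's own z axis and vertical below 0.3 rad and linear speed of card below 0.03 m/s); the robot touches nothing.
It fails at once if a ball is touched with the fingers (contact force between any of ball0, ball1, ball2 and the fingers above 0.5 N).
It fails at once if a tin is shifted by more than 25 mm (distance of any of open_tin, lidded_tin from where it was at the start of the episode above 0.025 m).
It fails at once if a bystander is shifted by more than 25 mm (distance of any of beaker, wash_bottle, reagent_jar, mortar, spatula from where it was at the start of the episode above 0.025 m).
It also fails if it takes over 64 s, if anything falls off the work surface, if the arm or the gripper's body presses on something with over 40 N, if the wrist force passes 120 N, or if a joint passes its speed limit or range.

## Working session

There is one attempt and no reset: what is moved stays moved. The work goes in short steps, Python scripts to look and compute and a tool call to move; the robot and the scene stay as the last step left them, time stands still between calls to the robot, and variables do not carry over. Pictures are saved under pics/ and viewed, at most 10 in all, crops included, and the job is handed in when it is done.

Besides the shell and the picture viewer there is one more tool, called by a JSON object that holds its "name" and its "arguments", one argument or row to a line. send_rows: Moves the arm, as the interface text tells. Its arguments: {"type":"object","properties":{"moves":{"type":"array"}},"required":["moves"]}

```bash
mkdir -p pics; ls
python3 - <<'E'
from cell import manip, read_camera, camera_model
import cv2, numpy as np
print(manip.sense(), manip.tip_extent)
for n in ("scene","top"):
    im=read_camera(n); cv2.imwrite(f"pics/{n}0.png",im[:,:,::-1])
    c=camera_model(n); print(n,np.round(c["intrinsics"],1).tolist(),c["dist_coeffs"],np.round(c["pose"],3).tolist())
E
```

```text
pics
{'time': 0.0, 'qpos': array([-1.37260989e+00,  3.51235290e-01,  1.65245200e+00, -1.25858084e-06,
        1.13908923e+00, -8.46121448e-02]), 'joint_vel': array([ 0.00066955, -0.00059216, -0.00012721, -0.00015275,  0.00148709,
        0.00069641]), 'joint_efforts': array([ 2.74965692e-03, -5.06104124e+01, -2.91408026e+01,  1.01789612e-04,
        4.41550277e-03, -5.92659191e-06]), 'tcp_pos': array([ 153.42866988, -527.83171217,  247.74831995]), 'tcp_rot': array([-5.90942187e-04,  9.90019555e-01,  1.40928815e-01, -3.41663613e-05]), 'force': array([-0.36438859, -0.63388261, -0.34471936]), 'moment': array([ 0.00750185, -0.00373685, -0.04057598]), 'grasp_force': 0.0, 'finger_gap': 85.45674126490037} 17.0
scene [[385.8, 0.0, 324.1], [0.0, 385.8, 197.9], [0.0, 0.0, 1.0]] [-0.07331583  0.          0.          0.          0.        ] [[0.703, -0.443, 0.557, 1178.047], [0.712, 0.444, -0.545, -641.405], [-0.006, 0.779, 0.627, 871.914], [0.0, 0.0, 0.0, 1.0]]
top [[449.0, 0.0, 316.6], [0.0, 449.0, 205.0], [0.0, 0.0, 1.0]] [0.02183157 0.         0.         0.         0.        ] [[0.071, 0.974, -0.213, 320.89], [-0.997, 0.068, -0.02, -22.503], [-0.005, 0.214, 0.977, 1225.895], [0.0, 0.0, 0.0, 1.0]]
```

Run:
```python
import cv2,numpy as np
# montage side-by-side vertically, 640x800 too tall -> write separately upscaled
for n in ("scene","top"):
    im=cv2.imread(f"pics/{n}0.png"); cv2.imwrite(f"pics/{n}0b.png",cv2.resize(im,(800,500),interpolation=cv2.INTER_CUBIC))
```

```text
(no output)
```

View pics/scene0b.png

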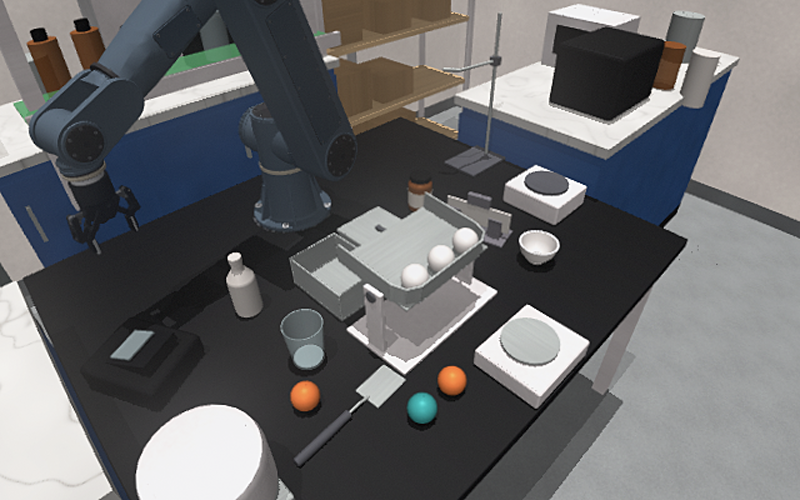

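View pics/top0b.png

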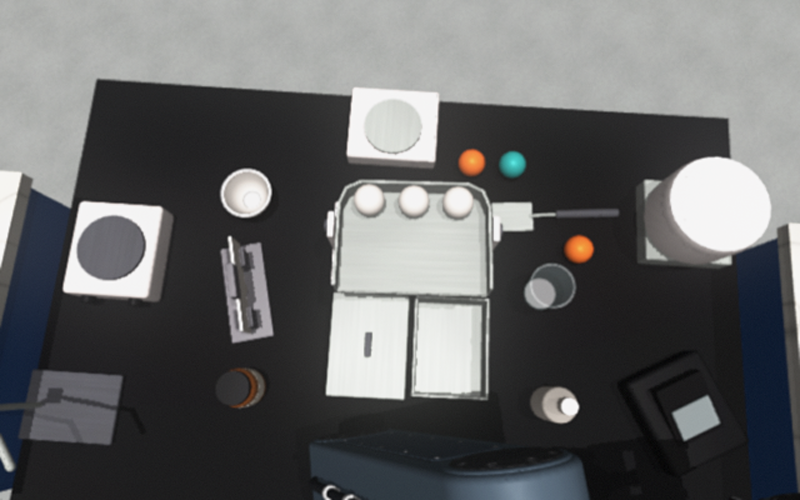

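The top view shows the bowl at (413,240) with its mouth towards the robot. The open tin is at (450,347), on the -y side, and the lidded tin at (367,347). Candidates for the card:
- the white blade with a grey grip in the rack at (243,285), which fits the description
- the scale plates at (110,250) and (393,127), and the spatula at (515,215), which don't

Candidates for the balls are the three white ones at (369,200), (413,201) and (458,202). The orange and turquoise ones are excluded. Next I'll take a close crop for measuring.

```bash
cat > h.py <<'E'
import cv2,numpy as np
from cell import manip, read_camera, camera_model
from scipy.spatial.transform import Rotation as R
F=np.diag([1,-1,-1.])
def ray(c,uv):
    d=cv2.undistortPoints(np.array([[uv]],float),c["intrinsics"],np.array(c["dist_coeffs"]))[0,0]
    P=np.array(c["pose"]); return P[:3,3],P[:3,:3]@F@np.array([d[0],d[1],1])
def at(c,uv,z):
    o,d=ray(c,uv); return o+d*(z-o[2])/d[2]
def proj(c,p):
    P=np.array(c["pose"]); q=(np.atleast_2d(p)-P[:3,3])@P[:3,:3]@F
    return cv2.projectPoints(q,np.zeros(3),np.zeros(3),c["intrinsics"],np.array(c["dist_coeffs"]))[0][:,0]
E
python3 - <<'E'
from h import *
im=cv2.imread("pics/top0.png")
a=cv2.resize(im[180:280,165:230],(390,600),interpolation=cv2.INTER_CUBIC)
b=cv2.resize(im[140:325,258:403],(410,523),interpolation=cv2.INTER_CUBIC)
o=np.zeros((600,800,3),np.uint8);o[:,:390]=a;o[:523,390:]=b
cv2.imwrite("pics/crop.png",o)
E
```

```text
(no output)
```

View pics/crop.png

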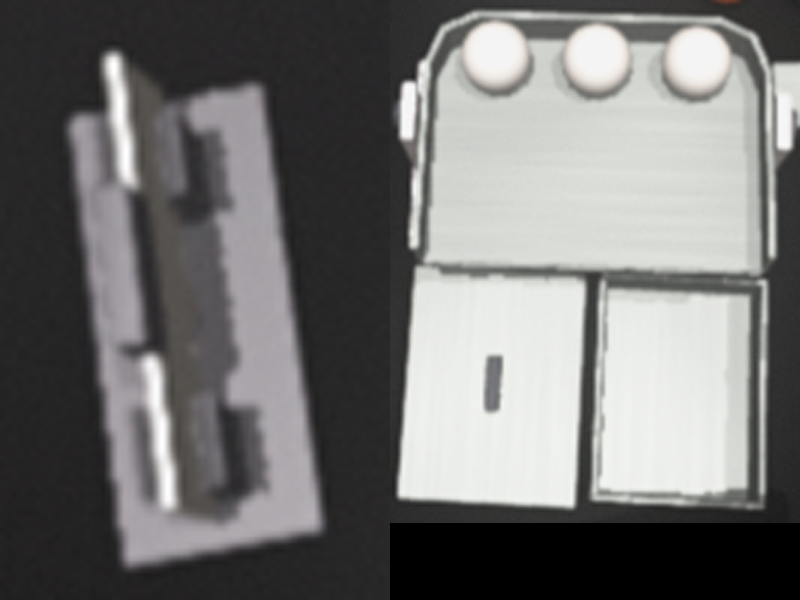

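The crop shows the card in the rack: blade top edge from (112,52) to (170,510), grip top around (125,268), and rack base corners (68,115), (262,83), (323,530), (126,567). In the bowl crop the lip runs from (425,264) to (770,272), and the upright tops are at (408,110) and (785,122).

Run:
```python
from h import *
c=camera_model("top")
A=lambda u,v,z:at(c,(u/6+165-.42,v/6+180-.42),z)
B=lambda u,v,z:at(c,((u-390)/2.8276+258-.3,v/2.8276+140-.3),z)
np.set_printoptions(precision=1,suppress=True)
for z in (5,12):
  q=np.array([A(*p,z) for p in ((68,115),(262,83),(323,530),(126,567))]);m=q.mean(0)
  y=(q[0]+q[1]-q[2]-q[3]);x=(q[1]-q[2]+q[0]-q[3])
  print("rack",z,m,np.linalg.norm(q[0]-q[3]),np.linalg.norm(q[0]-q[1]),np.arctan2(*y[1::-1]))
e=[A(112,52,91),A(170,510,91)];print("blade",e,(e[0]+e[1])/2,np.linalg.norm(e[0]-e[1]),np.arctan2(*(e[0]-e[1])[1::-1]))
print("grip",A(104,187,124),A(145,345,124),A(124,266,124))
u=[B(408,110,185),B(785,122,185)];print("uprights",u,(u[0]+u[1])/2,np.linalg.norm(u[0]-u[1]),np.arctan2(*(u[0]-u[1])[1::-1]))
l=[B(422,266,183),B(773,274,183)];print("lip",l,(l[0]+l[1])/2,np.linalg.norm(l[0]-l[1]),np.arctan2(*(l[0]-l[1])[1::-1]))
t=np.array([B(*p,85) for p in ((603,282),(766,280),(763,506),(592,500))]);print("tin",t,t.mean(0))
t=np.array([B(*p,90) for p in ((415,268),(585,276),(574,507),(398,498))]);print("lid",t,t.mean(0))
for p in ((496,56),(598,59),(697,62)):print("ball",B(*p,193))
```

```text
rack 5 [486.2 324.6   5. ] 212.0082043216241 90.58737433930641 0.2569920905069315
rack 12 [485.3 322.6  12. ] 210.79265535229067 90.06799165850349 0.25699209050693156
blade [array([588.8, 350.8,  91. ]), array([393.9, 300. ,  91. ])] [491.3 325.4  91. ] 201.45191426375064 0.25500036989024033
grip [523.  335.5 124. ] [458.2 309.7 124. ] [490.4 322.8 124. ]
uprights [array([603.9, 129.4, 185. ]), array([ 615.5, -190.4,  185. ])] [609.7 -30.5 185. ] 320.0376170631606 1.6069612397693216
lip [array([471.6, 105.3, 183. ]), array([ 485.3, -185. ,  183. ])] [478.5 -39.8 183. ] 290.6596114495411 1.61775045267363
tin [[ 482.7  -47.4   85. ]
 [ 494.8 -194.2   85. ]
 [ 296.9 -198.3   85. ]
 [ 291.2  -49.8   85. ]] [ 391.4 -122.4   85. ]
lid [[482.8 122.9  90. ]
 [486.2 -30.8  90. ]
 [284.4 -34.5  90. ]
 [281.2 118.4  90. ]] [383.7  44.   90. ]
ball [654.4  58.  193. ]
ball [657.7 -28.8 193. ]
ball [ 660.8 -112.9  193. ]
```

{"name": "send_rows", "arguments": {
  "moves": [
    {"jaw":0,"translation":[19,-24,-3],"rotation":[0,0,0]},
    {"jaw":0,"translation":[19,-24,-3],"rotation":[0,0,0]},
    {"jaw":0,"translation":[19,-24,-3],"rotation":[0,0,0]},
    {"jaw":0,"translation":[19,-24,-3],"rotation":[0,0,0]},
    {"jaw":0,"translation":[19,-24,-3],"rotation":[0,0,0]},
    {"jaw":0,"translation":[19,-24,-3],"rotation":[0,0,0]},
    {"jaw":0,"translation":[19,-24,-3],"rotation":[0,0,0]},
    {"jaw":0,"translation":[19,-24,-3],"rotation":[0,0,0]},
    {"jaw":0,"translation":[19,-24,-3],"rotation":[0,0,0]},
    {"jaw":0,"translation":[19,-24,-3],"rotation":[0,0,0]},
    {"jaw":0,"translation":[19,-24,0],"rotation":[0,0,0]},
    {"jaw":0,"translation":[19,-24,0],"rotation":[0,0,0]},
    {"jaw":0,"translation":[19,-24,0],"rotation":[0,0,0]},
    {"jaw":0,"translation":[19,-24,0],"rotation":[0,0,0]},
    {"jaw":0,"translation":[19,-24,0],"rotation":[0,0,0]},
    {"jaw":0,"translation":[19,-24,0],"rotation":[0,0,0]},
    {"jaw":0,"translation":[19,-24,0],"rotation":[0,0,0]},
    {"jaw":0,"translation":[19,-24,0],"rotation":[0,0,0]},
    {"jaw":0,"translation":[19,-24,0],"rotation":[0,0,0]},
    {"jaw":0,"translation":[19,-24,0],"rotation":[0,0,0]}
  ]
}}

```text
time: 2.1
tcp_pos: [384.6, 40.2, 278.2]
tcp_rot: [0.0, 0.99, 0.141, -0.0]
force: [0.0, -0.3, 0.8]
finger_gap: 85.1
grasp_force: 0.0
```

{"name": "send_rows", "arguments": {
  "moves": [
    {"jaw":0,"translation":[19,-24,0],"rotation":[0,0,0]},
    {"jaw":0,"translation":[19,-24,0],"rotation":[0,0,0]},
    {"jaw":0,"translation":[19,-24,0],"rotation":[0,0,0]},
    {"jaw":0,"translation":[19,-24,0],"rotation":[0,0,0]},
    {"jaw":0,"translation":[19,-24,0],"rotation":[0,0,0]},
    {"jaw":0,"translation":[18,-24,0],"rotation":[0,0,0]},
    {"jaw":0,"translation":[18,-24,0],"rotation":[0,0,0]},
    {"jaw":0,"translation":[18,-24,0],"rotation":[0,0,0]},
    {"jaw":0,"translation":[15,-24,0],"rotation":[0,0,0.01]},
    {"jaw":0,"translation":[0,-26,0],"rotation":[0,0,0.01]},
    {"jaw":0,"translation":[0,0,0],"rotation":[0,0,0.007]},
    {"jaw":0,"translation":[0,0,0],"rotation":[0,0,0]}
  ]
}}

```text
time: 3.3
tcp_pos: [474.4, 317.1, 277.9]
tcp_rot: [0.0, 0.992, 0.128, -0.0]
force: [-0.1, 0.4, 0.3]
finger_gap: 85.2
grasp_force: 0.0
```

Run:
```python
from h import *
s=manip.sense();print(s["time"],s["tcp_pos"],s["tcp_rot"],s["qpos"],s["force"])
c=camera_model("wrist");im=read_camera("wrist")
np.save("wc.npy",np.array([c],dtype=object),allow_pickle=True)
cv2.imwrite("pics/w1.png",im[:,:,::-1])
print(np.round(c["pose"],3).tolist(),c["intrinsics"].tolist() if hasattr(c["intrinsics"],"tolist") else c["intrinsics"])
m=R.from_euler("z",.256).as_matrix()
for z,w in((107,"g"),(12,"b")):pass
```

```text
3.3 [474.35309357 317.06194216 277.87635752] [ 2.61407954e-04  9.91773246e-01  1.28006293e-01 -3.86176271e-04] [ 5.07705670e-01  3.60424659e-01  1.56178216e+00 -2.12557243e-04
  1.22029689e+00  1.82185810e+00] [-0.0936938   0.3904259   0.33039012]
[[0.254, 0.927, 0.274, 544.324], [-0.967, 0.244, 0.073, 334.704], [0.001, -0.284, 0.959, 402.416], [0.0, 0.0, 0.0, 1.0]] [[344.0894520247186, 0.0, 324.8414503096805], [0.0, 344.0894520247186, 207.7450725217605], [0.0, 0.0, 1.0]]
```

View pics/w1.png

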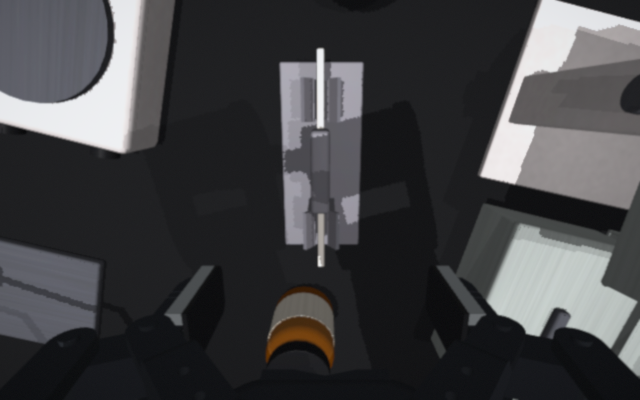

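The wrist view shows the card along the column at x≈320: blade top ends at (320,48) and (320,266), and the grip's far top edge at (320,129). The rack base corners are (280,62), (362,62), (358,243) and (287,245).

Run:
```python
from h import *
np.set_printoptions(precision=1,suppress=True)
c=camera_model("wrist")
a=at(c,(320.5,48),91);b=at(c,(321,266),91);print(a,b,(a+b)/2,np.linalg.norm(a-b),np.arctan2(*(a-b)[1::-1]))
print(at(c,(320,129),124),at(c,(320,172),124))
for z in(5,12):
  q=np.array([at(c,p,z) for p in((280,62),(362,62),(358,243),(287,245))]);y=q[0]+q[1]-q[2]-q[3]
  print(q.mean(0),np.linalg.norm(q[0]-q[1]),np.linalg.norm(q[0]-q[3]),np.arctan2(*y[1::-1]))
s=manip.sense();M=R.from_quat(np.roll(s["tcp_rot"],-1)).as_matrix()
print("toolx angle",np.arctan2(M[1,0],M[0,0]), "delta tool to grip",M.T@(np.r_[((a+b)/2)[:2],107]-s["tcp_pos"]))
```

```text
[588.4 349.3  91. ] [396.  299.1  91. ] [492.2 324.2  91. ] 198.84200365497972 0.2552835499192125
[526.7 333.3 124. ] [493.3 324.7 124. ]
[485.9 322.3   5. ] 87.87188715905647 211.2377525322685 0.26189835078972445
[486.9 322.5  12. ] 86.32490022744997 207.5189062300621 0.26189835078972445
toolx angle 0.2561065704724007 delta tool to grip [ 19.   -2.9 171. ]
```

{"name": "send_rows", "arguments": {
  "moves": [
    {"jaw":0,"translation":[10,-1.5,15],"rotation":[0,0,0]},
    {"jaw":0,"translation":[9,-1.5,20],"rotation":[0,0,0]},
    {"jaw":0,"translation":[0,0,20],"rotation":[0,0,0]},
    {"jaw":0,"translation":[0,0,20],"rotation":[0,0,0]},
    {"jaw":0,"translation":[0,0,20],"rotation":[0,0,0]},
    {"jaw":0,"translation":[0,0,20],"rotation":[0,0,0]},
    {"jaw":0,"translation":[0,0,20],"rotation":[0,0,0]},
    {"jaw":0,"translation":[0,0,20],"rotation":[0,0,0]},
    {"jaw":0,"translation":[0,0,15],"rotation":[0,0,0]},
    {"jaw":0,"translation":[0,0,0],"rotation":[0,0,0]},
    {"jaw":1,"translation":[0,0,0],"rotation":[0,0,0]},
    {"jaw":1,"translation":[0,0,0],"rotation":[0,0,0]},
    {"jaw":1,"translation":[0,0,0],"rotation":[0,0,0]},
    {"jaw":1,"translation":[0,0,0],"rotation":[0,0,0]},
    {"jaw":1,"translation":[0,0,0],"rotation":[0,0,0]},
    {"jaw":1,"translation":[0,0,0],"rotation":[0,0,0]},
    {"jaw":1,"translation":[0,0,0],"rotation":[0,0,0]},
    {"jaw":1,"translation":[0,0,0],"rotation":[0,0,0]}
  ]
}}

```text
time: 5.15
tcp_pos: [492.5, 325.0, 108.9]
tcp_rot: [-0.0, 0.992, 0.128, 0.0]
force: [-0.8, 1.7, 5.6]
finger_gap: 15.3
grasp_force: 59.2
```

```bash
cat >> h.py <<'E'
H=np.array([609,-32,170.]); YAW=.042; RS=R.from_euler("z",YAW)
def bowlpose(phi,x=-85,y=30,h=100,slant=.5):
    "TCP pose for the card's foot at (x,y) from hinge on the floor, TCP h above floor"
    B=RS*R.from_euler("y",-(phi-.1)); C=(B*R.from_euler("z",-slant)).as_matrix()
    return H+B.apply([x,y,h]), R.from_matrix(np.c_[C[:,1],C[:,0],-C[:,2]])
def cur():
    s=manip.sense(); return s["tcp_pos"],R.from_quat(np.roll(s["tcp_rot"],-1))
def rows(way,start=None):
    "relative moves along waypoints [(pos,rot),...]"
    p,r=start or cur()
    for q,s in way:
        t=r.inv().apply(q-p); w=(r.inv()*s).as_rotvec()
        t=np.round(t,1);w=np.round(w,3); print(t.tolist(),w.tolist())
        p=p+r.apply(t); r=r*R.from_rotvec(w)
    return p,r
E
python3 - <<'E'
from h import *
p0,r0=cur()
up=(np.array([492.5,325,365.]),r0)
q,s=bowlpose(0); qh=np.array([q[0],q[1],365])
print("contact tcp",q, "total"); 
N=13
rel=(r0.inv()*s).as_rotvec()
way=[(up[0]+(qh-up[0])*k/N, r0*R.from_rotvec(rel*k/N)) for k in range(1,N+1)]
print(np.round(rel,3)); rows(way,up)
from scipy.spatial.transform import Rotation
E
```

```text
contact tcp [533.21413851  -5.15839965 277.98625694] total
[ 0.062 -0.084 -0.856]
[-3.4, 25.4, -0.0] [0.005, -0.006, -0.066]
[-5.1, 25.0, -0.1] [0.005, -0.007, -0.066]
[-6.7, 24.7, -0.2] [0.004, -0.006, -0.066]
[-8.3, 24.2, -0.3] [0.005, -0.007, -0.065]
[-9.9, 23.6, -0.3] [0.005, -0.006, -0.066]
[-11.4, 22.9, -0.3] [0.005, -0.007, -0.066]
[-12.9, 22.1, -0.4] [0.004, -0.006, -0.066]
[-14.3, 21.2, -0.4] [0.005, -0.006, -0.066]
[-15.7, 20.2, -0.4] [0.005, -0.007, -0.066]
[-17.0, 19.2, -0.4] [0.005, -0.006, -0.066]
[-18.3, 17.9, -0.4] [0.004, -0.007, -0.065]
[-19.3, 16.7, -0.3] [0.005, -0.006, -0.066]
[-20.5, 15.5, -0.3] [0.005, -0.007, -0.066]
```

{"name": "send_rows", "arguments": {
  "moves": [
    {"jaw":1,"translation":[0,0,-6],"rotation":[0,0,0]},
    {"jaw":1,"translation":[0,0,-10],"rotation":[0,0,0]},
    {"jaw":1,"translation":[0,0,-15],"rotation":[0,0,0]},
    {"jaw":1,"translation":[0,0,-20],"rotation":[0,0,0]},
    {"jaw":1,"translation":[0,0,-25],"rotation":[0,0,0]},
    {"jaw":1,"translation":[0,0,-30],"rotation":[0,0,0]},
    {"jaw":1,"translation":[0,0,-30],"rotation":[0,0,0]},
    {"jaw":1,"translation":[0,0,-30],"rotation":[0,0,0]},
    {"jaw":1,"translation":[0,0,-30],"rotation":[0,0,0]},
    {"jaw":1,"translation":[0,0,-30],"rotation":[0,0,0]},
    {"jaw":1,"translation":[0,0,-20],"rotation":[0,0,0]},
    {"jaw":1,"translation":[0,0,-10],"rotation":[0,0,0]}
  ]
}}

```text
time: 6.35
tcp_pos: [492.3, 324.8, 367.4]
tcp_rot: [-0.001, 0.992, 0.128, 0.002]
force: [-0.6, 0.2, -1.7]
finger_gap: 15.2
grasp_force: 58.4
```

{"name": "send_rows", "arguments": {
  "moves": [
    {"jaw":1,"translation":[-3.4,25.4,0],"rotation":[0.005,-0.006,-0.066]},
    {"jaw":1,"translation":[-5.1,25,-0.1],"rotation":[0.005,-0.007,-0.066]},
    {"jaw":1,"translation":[-6.7,24.7,-0.2],"rotation":[0.004,-0.006,-0.066]},
    {"jaw":1,"translation":[-8.3,24.2,-0.3],"rotation":[0.005,-0.007,-0.065]},
    {"jaw":1,"translation":[-9.9,23.6,-0.3],"rotation":[0.005,-0.006,-0.066]},
    {"jaw":1,"translation":[-11.4,22.9,-0.3],"rotation":[0.005,-0.007,-0.066]},
    {"jaw":1,"translation":[-12.9,22.1,-0.4],"rotation":[0.004,-0.006,-0.066]},
    {"jaw":1,"translation":[-14.3,21.2,-0.4],"rotation":[0.005,-0.006,-0.066]},
    {"jaw":1,"translation":[-15.7,20.2,-0.4],"rotation":[0.005,-0.007,-0.066]},
    {"jaw":1,"translation":[-17,19.2,-0.4],"rotation":[0.005,-0.006,-0.066]},
    {"jaw":1,"translation":[-18.3,17.9,-0.4],"rotation":[0.004,-0.007,-0.065]},
    {"jaw":1,"translation":[-19.3,16.7,-0.3],"rotation":[0.005,-0.006,-0.066]},
    {"jaw":1,"translation":[-20.5,15.5,-0.3],"rotation":[0.005,-0.007,-0.066]},
    {"jaw":1,"translation":[0,0,0],"rotation":[0,0,0]}
  ]
}}

```text
time: 7.75
tcp_pos: [533.0, -7.7, 364.2]
tcp_rot: [-0.025, 0.848, 0.527, -0.045]
force: [-0.4, 0.2, -1.5]
finger_gap: 15.1
grasp_force: 58.7
```

Run:
```python
from h import *
s=manip.sense();print(s["time"],s["tcp_pos"],s["qpos"])
im=read_camera("scene")[:,:,::-1]
a=cv2.resize(im[100:330,220:440],(400,418),interpolation=cv2.INTER_CUBIC)
im=read_camera("top")[:,:,::-1]
b=cv2.resize(im[120:330,235:435],(400,420),interpolation=cv2.INTER_CUBIC)
cv2.imwrite("pics/above.png",np.hstack([a,b[:418]]))
q,r=bowlpose(0,h=100+2); p,rr=cur()
print(rr.inv().apply(q-p),(rr.inv()*r).as_rotvec())
```

```text
7.75 [532.95016291  -7.71412845 364.2138145 ] [-0.09478004  0.27522224  1.47184282 -0.01513834  1.49564781  0.36603987]
[ 4.74205583  7.87750751 83.87757626] [-0.00122757  0.00109972 -0.00210714]
```

View pics/above.png

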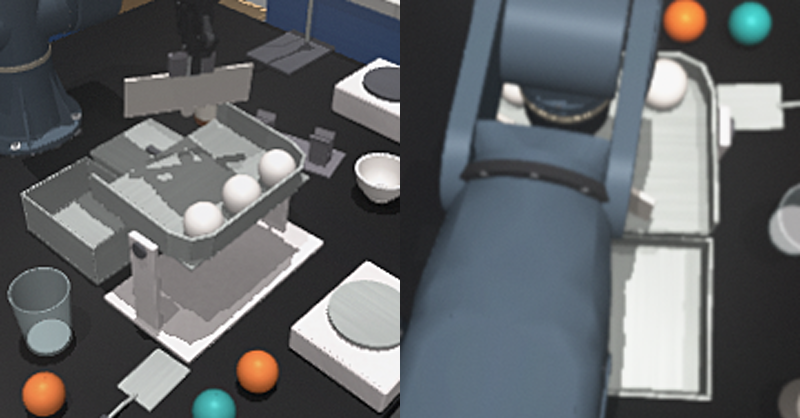

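The card hangs level above the bowl, slanted with its near end on the open tin's side. The balls are still at the back, at (203,219), (241,194) and (277,166). Next I lower it.

{"name": "send_rows", "arguments": {
  "moves": [
    {"jaw":1,"translation":[2.7,4,8],"rotation":[0,0,0]},
    {"jaw":1,"translation":[2,3.9,16],"rotation":[0,0,0]},
    {"jaw":1,"translation":[0,0,16],"rotation":[0,0,0]},
    {"jaw":1,"translation":[0,0,16],"rotation":[0,0,0]},
    {"jaw":1,"translation":[0,0,14],"rotation":[0,0,0]},
    {"jaw":1,"translation":[0,0,10],"rotation":[0,0,0]},
    {"jaw":1,"translation":[0,0,4],"rotation":[0,0,0]},
    {"jaw":1,"translation":[0,0,0],"rotation":[0,0,0]}
  ]
}}

```text
time: 8.65
tcp_pos: [533.6, -4.8, 279.7]
tcp_rot: [-0.025, 0.848, 0.527, -0.044]
force: [0.4, 0.1, -2.5]
finger_gap: 15.1
grasp_force: 58.6
```

Run:
```python
from h import *
p,r=cur(); print(p, manip.sense()["force"])
im=read_camera("scene")[:,:,::-1]
a=cv2.resize(im[100:330,220:440],(765,600)[:2],interpolation=cv2.INTER_CUBIC)
cv2.imwrite("pics/down.png",a)
for h in(100,):
  way=[bowlpose(f,h=98) for f in np.r_[0.0,.04:.461:.03]]
  rows(way)
```

```text
[533.59445631  -4.80710567 279.66306826] [ 0.41791617  0.11232679 -2.4930807 ]
[-0.4, -0.2, 4.3] [-0.0, 0.001, -0.0]
[-1.8, -3.4, 3.4] [-0.035, 0.019, -0.0]
[-1.4, -2.6, 2.6] [-0.027, 0.015, -0.0]
[-1.4, -2.5, 2.6] [-0.026, 0.014, -0.0]
[-1.4, -2.6, 2.6] [-0.026, 0.015, -0.0]
[-1.4, -2.5, 2.6] [-0.027, 0.014, -0.0]
[-1.4, -2.6, 2.6] [-0.026, 0.014, -0.0]
[-1.4, -2.5, 2.6] [-0.026, 0.015, -0.0]
[-1.3, -2.6, 2.6] [-0.027, 0.014, -0.0]
[-1.4, -2.5, 2.6] [-0.026, 0.014, -0.0]
[-1.4, -2.5, 2.6] [-0.026, 0.015, -0.0]
[-1.4, -2.6, 2.6] [-0.027, 0.014, -0.0]
[-1.4, -2.5, 2.6] [-0.026, 0.015, -0.0]
[-1.4, -2.6, 2.6] [-0.026, 0.014, -0.0]
[-1.4, -2.5, 2.6] [-0.027, 0.014, -0.0]
[-1.4, -2.6, 2.5] [-0.026, 0.015, -0.0]
```

View pics/down.png

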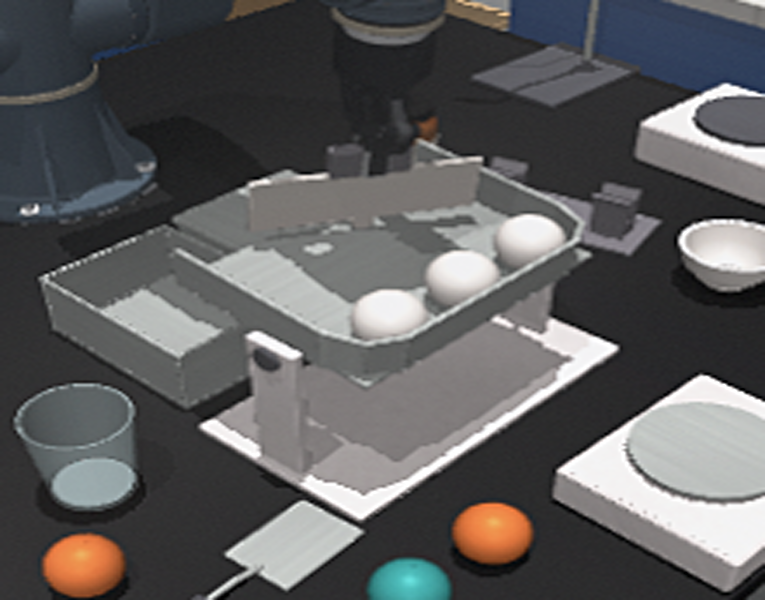

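The card stands just above the floor inside the walls, with its +y end by the far side wall at (480,165). The gap is at the near end, (250,210). Now I press gently and check the force.

{"name": "send_rows", "arguments": {
  "moves": [
    {"jaw":1,"translation":[-0.4,-0.2,4.3],"rotation":[0,0,0]},
    {"jaw":1,"translation":[-1.8,-3.4,3.4],"rotation":[-0.035,0.019,0]},
    {"jaw":1,"translation":[-1.4,-2.6,2.6],"rotation":[-0.027,0.015,0]},
    {"jaw":1,"translation":[0,0,0],"rotation":[0,0,0]}
  ]
}}

```text
time: 9.1
tcp_pos: [526.0, -5.7, 271.8]
tcp_rot: [-0.006, 0.849, 0.528, -0.011]
force: [0.1, 1.6, 7.4]
finger_gap: 15.2
grasp_force: 59.9
```

{"name": "send_rows", "arguments": {
  "moves": [
    {"jaw":1,"translation":[-1.4,-2.5,2.6],"rotation":[-0.026,0.014,0]},
    {"jaw":1,"translation":[-1.4,-2.6,2.6],"rotation":[-0.026,0.015,0]},
    {"jaw":1,"translation":[-1.4,-2.5,2.6],"rotation":[-0.027,0.014,0]},
    {"jaw":1,"translation":[-1.4,-2.6,2.6],"rotation":[-0.026,0.014,0]},
    {"jaw":1,"translation":[-1.4,-2.5,2.6],"rotation":[-0.026,0.015,0]},
    {"jaw":1,"translation":[-1.3,-2.6,2.6],"rotation":[-0.027,0.014,0]},
    {"jaw":1,"translation":[-1.4,-2.5,2.6],"rotation":[-0.026,0.014,0]},
    {"jaw":1,"translation":[-1.4,-2.5,2.6],"rotation":[-0.026,0.015,0]},
    {"jaw":1,"translation":[-1.4,-2.6,2.6],"rotation":[-0.027,0.014,0]},
    {"jaw":1,"translation":[-1.4,-2.5,2.6],"rotation":[-0.026,0.015,0]},
    {"jaw":1,"translation":[-1.4,-2.6,2.6],"rotation":[-0.026,0.014,0]},
    {"jaw":1,"translation":[0,0,0],"rotation":[0,0,0]},
    {"jaw":1,"translation":[0,0,0],"rotation":[0,0,0]},
    {"jaw":1,"translation":[0,0,0],"rotation":[0,0,0]},
    {"jaw":1,"translation":[0,0,0],"rotation":[0,0,0]},
    {"jaw":1,"translation":[0,0,0],"rotation":[0,0,0]},
    {"jaw":1,"translation":[0,0,0],"rotation":[0,0,0]},
    {"jaw":1,"translation":[0,0,0],"rotation":[0,0,0]}
  ]
}}

```text
time: 10.9
tcp_pos: [497.8, -6.8, 239.4]
tcp_rot: [0.074, 0.84, 0.522, 0.13]
force: [-4.5, 1.4, 7.6]
finger_gap: 15.2
grasp_force: 60.7
```

Run:
```python
from h import *
p,r=cur(); print(p, r.as_quat(),manip.sense()["force"])
im=read_camera("scene")[:,:,::-1]
a=cv2.resize(im[100:330,220:440],(765,600)[:2],interpolation=cv2.INTER_CUBIC)
cv2.imwrite("pics/tip.png",a)
for f in(.35,.4,.43):
  q,s=bowlpose(f,h=100);print(f,q,r.inv().apply(q-p),(r.inv()*s).as_rotvec())
```

```text
[497.78834401  -6.83631253 239.43203485] [0.83961767 0.52212609 0.13021511 0.07396306] [-4.53594207  1.3849533   7.61275456]
0.35 [500.73686515  -6.52324776 245.86190563] [ 2.43077115  4.06235671 -5.26532376] [ 4.47560831e-02 -2.37007783e-02 -3.44920979e-05]
0.4 [497.08242027  -6.67682475 240.41443135] [-0.01525002 -0.42052327 -1.14533627] [ 8.77237715e-04  2.71012317e-04 -1.80356173e-05]
0.43 [495.02195913  -6.76341504 237.06057694] [-1.43431823 -3.02156071  1.4473818 ] [-2.54501327e-02  1.46539711e-02 -8.15816385e-06]
```

View pics/tip.png

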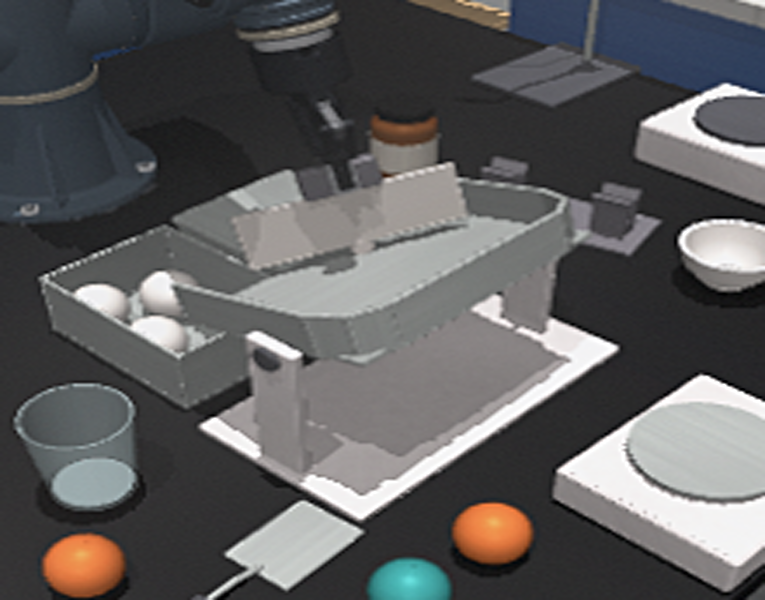

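All three balls lie in the open tin at (103,303), (167,292) and (160,335). Now I swing the bowl back and lift the card out.

Run:
```python
from h import *
way=[bowlpose(f,h=98.5) for f in np.r_[.36:-.001:-.06]]
e=rows(way)
q,s=way[-1]
r1=R.from_matrix(np.array([[np.cos(.256),np.sin(.256),0],[np.sin(.256),-np.cos(.256),0],[0,0,-1]]))
a=q+[0,0,88]; print("up",s.inv().apply(a-q))
b=np.array([489,324,365.]);N=13
rel=(s.inv()*r1).as_rotvec()
print("over");rows([(a+(b-a)*k/N,s*R.from_rotvec(rel*k/N)) for k in range(1,N+1)],(a,s))
```

```text
[1.9, 3.1, -2.9] [0.036, -0.019, -0.0]
[2.9, 5.3, -5.0] [0.053, -0.029, -0.0]
[2.9, 5.3, -4.9] [0.052, -0.028, -0.0]
[2.9, 5.3, -4.9] [0.053, -0.029, -0.0]
[2.9, 5.4, -4.9] [0.053, -0.029, -0.0]
[2.9, 5.3, -4.9] [0.052, -0.029, -0.0]
[2.9, 5.3, -5.0] [0.053, -0.029, -0.0]
up [ -4.21191668  -7.70986177 -87.56036654]
over
[21.2, -14.2, 0.2] [-0.005, 0.006, 0.066]
[20.2, -15.6, 0.2] [-0.004, 0.007, 0.066]
[19.2, -16.9, 0.4] [-0.005, 0.006, 0.066]
[18.0, -18.2, 0.3] [-0.005, 0.006, 0.065]
[16.8, -19.2, 0.3] [-0.005, 0.007, 0.066]
[15.4, -20.3, 0.4] [-0.004, 0.006, 0.066]
[14.1, -21.3, 0.4] [-0.005, 0.007, 0.066]
[12.7, -22.2, 0.3] [-0.005, 0.006, 0.066]
[11.1, -23.0, 0.3] [-0.005, 0.006, 0.066]
[9.7, -23.7, 0.3] [-0.005, 0.007, 0.066]
[8.0, -24.2, 0.2] [-0.004, 0.006, 0.065]
[6.4, -24.7, 0.2] [-0.005, 0.006, 0.066]
[4.8, -25.1, 0.0] [-0.005, 0.007, 0.066]
```

{"name": "send_rows", "arguments": {
  "moves": [
    {"jaw":1,"translation":[1.9,3.1,-2.9],"rotation":[0.036,-0.019,0]},
    {"jaw":1,"translation":[2.9,5.3,-5],"rotation":[0.053,-0.029,0]},
    {"jaw":1,"translation":[2.9,5.3,-4.9],"rotation":[0.052,-0.028,0]},
    {"jaw":1,"translation":[2.9,5.3,-4.9],"rotation":[0.053,-0.029,0]},
    {"jaw":1,"translation":[2.9,5.4,-4.9],"rotation":[0.053,-0.029,0]},
    {"jaw":1,"translation":[2.9,5.3,-4.9],"rotation":[0.052,-0.029,0]},
    {"jaw":1,"translation":[2.9,5.3,-5],"rotation":[0.053,-0.029,0]},
    {"jaw":1,"translation":[-0.5,-1,-10.6],"rotation":[0,0,0]},
    {"jaw":1,"translation":[-0.9,-1.7,-19],"rotation":[0,0,0]},
    {"jaw":1,"translation":[-0.9,-1.7,-19],"rotation":[0,0,0]},
    {"jaw":1,"translation":[-0.9,-1.7,-19],"rotation":[0,0,0]},
    {"jaw":1,"translation":[-0.9,-1.7,-19],"rotation":[0,0,0]},
    {"jaw":1,"translation":[0,0,-3],"rotation":[0,0,0]}
  ]
}}

```text
time: 12.25
tcp_pos: [533.4, -5.1, 367.9]
tcp_rot: [-0.023, 0.848, 0.528, -0.042]
force: [0.4, -1.0, -1.9]
finger_gap: 14.9
grasp_force: 59.6
```

{"name": "send_rows", "arguments": {
  "moves": [
    {"jaw":1,"translation":[21.2,-14.2,0.2],"rotation":[-0.005,0.006,0.066]},
    {"jaw":1,"translation":[20.2,-15.6,0.2],"rotation":[-0.004,0.007,0.066]},
    {"jaw":1,"translation":[19.2,-16.9,0.4],"rotation":[-0.005,0.006,0.066]},
    {"jaw":1,"translation":[18,-18.2,0.3],"rotation":[-0.005,0.006,0.065]},
    {"jaw":1,"translation":[16.8,-19.2,0.3],"rotation":[-0.005,0.007,0.066]},
    {"jaw":1,"translation":[15.4,-20.3,0.4],"rotation":[-0.004,0.006,0.066]},
    {"jaw":1,"translation":[14.1,-21.3,0.4],"rotation":[-0.005,0.007,0.066]},
    {"jaw":1,"translation":[12.7,-22.2,0.3],"rotation":[-0.005,0.006,0.066]},
    {"jaw":1,"translation":[11.1,-23,0.3],"rotation":[-0.005,0.006,0.066]},
    {"jaw":1,"translation":[9.7,-23.7,0.3],"rotation":[-0.005,0.007,0.066]},
    {"jaw":1,"translation":[8,-24.2,0.2],"rotation":[-0.004,0.006,0.065]},
    {"jaw":1,"translation":[6.4,-24.7,0.2],"rotation":[-0.005,0.006,0.066]},
    {"jaw":1,"translation":[4.8,-25.1,0],"rotation":[-0.005,0.007,0.066]},
    {"jaw":1,"translation":[0,0,0],"rotation":[0,0,0]},
    {"jaw":1,"translation":[0,0,0],"rotation":[0,0,0]}
  ]
}}

```text
time: 13.75
tcp_pos: [488.7, 323.9, 365.1]
tcp_rot: [0.0, 0.992, 0.129, -0.001]
force: [0.8, -0.1, -1.6]
finger_gap: 15.2
grasp_force: 59.5
```

Run:
```python
from h import *
p,r=cur(); M=r.as_matrix();print(p,"yaw",np.arctan2(M[1,0],M[0,0]),M[:,2],manip.sense()["force"])
w=read_camera("wrist")[:,:,::-1]; s=read_camera("scene")[:,:,::-1]
cv2.imwrite("pics/w2.png",np.hstack([cv2.resize(w[:,160:480],(400,500)),cv2.resize(s[60:360,220:460],(400,500))]))
c=camera_model("wrist")
C=p-100*np.array([0,0,1]); u=np.array([np.cos(.256),np.sin(.256),0])
print("expected blade top ends",proj(c,[C+[0,0,82]+100*u,C+[0,0,82]-100*u,C+[0,0,15]+100*u]))
# target
r1=R.from_matrix(np.array([[np.cos(.256),np.sin(.256),0],[np.sin(.256),-np.cos(.256),0],[0,0,-1]]))
q=np.array([490,324.3,150]);print(r.inv().apply(q-p),(r.inv()*r1).as_rotvec())
```

```text
[488.68186358 323.92850302 365.11206937] yaw 0.2579417557232593 [-1.96897716e-03 -9.21572873e-04 -9.99997637e-01] [ 0.83527641 -0.10324636 -1.63063527]
expected blade top ends [[320.91672782  29.20025106]
 [321.89228999 437.77549844]
 [322.17031179  54.53438778]]
[ 1.82939906e+00 -1.06599854e-01  2.15108623e+02] [0.00039089 0.00213855 0.00194217]
```

View pics/w2.png

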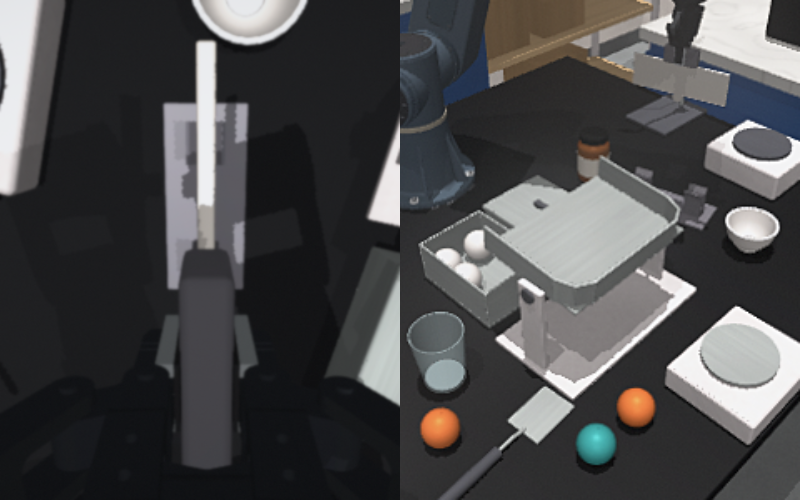

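The bowl is back at rest with the balls in the tin. The card hangs over the rack, with its blade end at about (324,33) in the wrist frame against an expected (321,29). I'll check the card for pitch in the scene view.

Run:
```python
from h import *
p,r=cur();c=camera_model("scene"); C=p-[0,0,100];u=np.array([np.cos(.256),np.sin(.256),0])
for pit in(0,.05,-.05):
  v=R.from_rotvec(pit*np.array([-np.sin(.256),np.cos(.256),0]))
  pts=[p+v.apply(C-p+np.array([0,0,z])+s*100*u) for s in(1,-1) for z in(82,15)]
  print(pit,np.round((proj(c,pts)-[220,60])*1.667).tolist())
```

```text
0 [[329.0, 74.0], [324.0, 106.0], [233.0, 52.0], [232.0, 82.0]]
0.05 [[328.0, 76.0], [321.0, 108.0], [233.0, 49.0], [230.0, 80.0]]
-0.05 [[329.0, 72.0], [326.0, 104.0], [234.0, 54.0], [233.0, 85.0]]
```

{"name": "send_rows", "arguments": {
  "moves": [
    {"jaw":1,"translation":[1.8,0,15],"rotation":[0,0.002,0.002]},
    {"jaw":1,"translation":[0,0,25],"rotation":[0,0,0]},
    {"jaw":1,"translation":[0,0,30],"rotation":[0,0,0]},
    {"jaw":1,"translation":[0,0,30],"rotation":[0,0,0]},
    {"jaw":1,"translation":[0,0,30],"rotation":[0,0,0]},
    {"jaw":1,"translation":[0,0,25],"rotation":[0,0,0]},
    {"jaw":1,"translation":[0,0,15],"rotation":[0,0,0]},
    {"jaw":1,"translation":[0,0,10],"rotation":[0,0,0]},
    {"jaw":1,"translation":[0,0,10],"rotation":[0,0,0]},
    {"jaw":1,"translation":[0,0,10],"rotation":[0,0,0]},
    {"jaw":1,"translation":[0,0,10],"rotation":[0,0,0]},
    {"jaw":1,"translation":[0,0,10],"rotation":[0,0,0]},
    {"jaw":1,"translation":[0,0,0],"rotation":[0,0,0]}
  ]
}}

```text
time: 15.15
tcp_pos: [490.3, 324.2, 144.4]
tcp_rot: [0.0, 0.992, 0.127, -0.001]
force: [-0.6, 0.5, -0.8]
finger_gap: 15.4
grasp_force: 59.5
```

{"name": "send_rows", "arguments": {
  "moves": [
    {"jaw":1,"translation":[0,0,9],"rotation":[0,0,0]},
    {"jaw":1,"translation":[0,0,9],"rotation":[0,0,0]},
    {"jaw":1,"translation":[0,0,8],"rotation":[0,0,0]},
    {"jaw":1,"translation":[0,0,5],"rotation":[0,0,0]},
    {"jaw":1,"translation":[0,0,3],"rotation":[0,0,0]},
    {"jaw":1,"translation":[0,0,0],"rotation":[0,0,0]}
  ]
}}

```text
time: 15.75
tcp_pos: [490.8, 324.4, 111.4]
tcp_rot: [0.0, 0.992, 0.127, -0.0]
force: [0.2, 0.1, -1.5]
finger_gap: 15.4
grasp_force: 59.5
```

{"name": "send_rows", "arguments": {
  "moves": [
    {"jaw":1,"translation":[0,0,1.5],"rotation":[0,0,0]},
    {"jaw":1,"translation":[0,0,1],"rotation":[0,0,0]},
    {"jaw":1,"translation":[0,0,0],"rotation":[0,0,0]}
  ]
}}

```text
time: 16.05
tcp_pos: [490.9, 324.5, 109.4]
tcp_rot: [0.0, 0.992, 0.127, 0.0]
force: [-0.9, 0.0, -1.4]
finger_gap: 15.0
grasp_force: 59.5
```

{"name": "send_rows", "arguments": {
  "moves": [
    {"jaw":0,"translation":[0,0,0],"rotation":[0,0,0]},
    {"jaw":0,"translation":[0,0,0],"rotation":[0,0,0]},
    {"jaw":0,"translation":[0,0,0],"rotation":[0,0,0]},
    {"jaw":0,"translation":[0,0,0],"rotation":[0,0,0]},
    {"jaw":0,"translation":[0,0,0],"rotation":[0,0,0]},
    {"jaw":0,"translation":[0,0,0],"rotation":[0,0,0]},
    {"jaw":0,"translation":[0,0,0],"rotation":[0,0,0]},
    {"jaw":0,"translation":[0,0,-10],"rotation":[0,0,0]},
    {"jaw":0,"translation":[0,0,-20],"rotation":[0,0,0]},
    {"jaw":0,"translation":[0,0,-30],"rotation":[0,0,0]},
    {"jaw":0,"translation":[0,0,-30],"rotation":[0,0,0]},
    {"jaw":0,"translation":[0,0,-30],"rotation":[0,0,0]},
    {"jaw":0,"translation":[0,0,-30],"rotation":[0,0,0]},
    {"jaw":0,"translation":[-16,0,-20],"rotation":[0,0,0]},
    {"jaw":0,"translation":[0,0,0],"rotation":[0,0,0]},
    {"jaw":0,"translation":[0,0,0],"rotation":[0,0,0]},
    {"jaw":0,"translation":[0,0,0],"rotation":[0,0,0]}
  ]
}}

```text
time: 17.75
tcp_pos: [475.3, 320.3, 278.4]
tcp_rot: [0.0, 0.992, 0.127, -0.0]
force: [0.8, -0.5, 0.1]
finger_gap: 85.6
grasp_force: 0.0
```

Run:
```python
from h import *
w=read_camera("wrist")[:,:,::-1]; s=read_camera("scene")[:,:,::-1]
cv2.imwrite("pics/end.png",np.hstack([cv2.resize(w[:,160:480],(400,500)),cv2.resize(s[60:360,220:460],(400,500))]))
c=camera_model("wrist");C=np.array([490.8,324.3,9]);u=np.array([np.cos(.256),np.sin(.256),0])
print((proj(c,[C+[0,0,82]+100*u,C+[0,0,82]-100*u,C+[0,0,115]+35*u])-[160,0])*1.25)
```

```text
[[204.51522312  63.71390861]
 [205.21339173 336.25314034]
 [204.6583369  166.96941528]]
```

View pics/end.png

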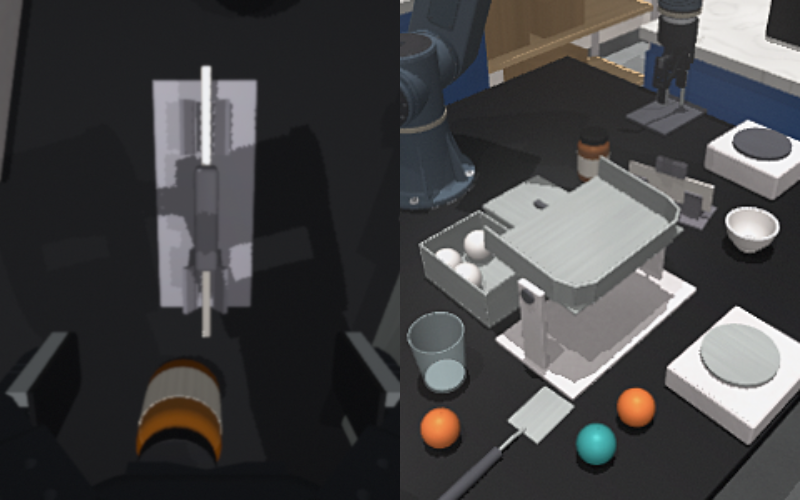

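The card is seated upright in the rack, with blade ends at (206,66) and (206,336) as predicted. The balls are in the open tin at about (448,262), (466,275) and (476,245), the bowl is at rest, and the gripper is clear.

```bash
python3 -c "
from cell import job_done; print(job_done())"
```

```text
the job is handed in; nothing more can be done
None
```

I handed the job in at about 18 s of the 64 s allowed: the last pictures show all three balls in the open tin, the bowl back at rest and the card upright in its rack, but no verdict was returned.

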